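# Press open the bento latch and take off the lid

## Robot

A 6-joint arm with a two-finger parallel gripper is mounted at the origin on the work surface. World frame = base frame: x ahead of the robot, y to its left, z up, the work surface at z = 0. Lengths are in mm, angles in rad, forces in N, time in s.
With the tool pointing down it reaches from about 275 to 825 mm from the base axis. Payload 4.9 kg.
Tool frame: the origin (TCP) lies midway between the tips of the shut fingers; the grasp point (between the pads) lies 19 mm behind it (hold_point_z is the distance from the TCP to the grasp point, in mm); z points along the fingers, y is the direction in which the jaws open and shut (so a half turn about z gives the same grasp; the last joint's range is limited). The gripper opens to 85 mm and grips with 20 to 120 N. Pads are 22 mm wide; open, the fingers measure 114 mm over their backs; the gripper's body (76 mm by 85 mm) begins 54 mm behind the grasp point. The pads swing forward as they close: fully open they stand 13 mm farther back than shut.
Start: joints at [1.123, 0.326, -0.193, 1.052, 0, 1.437], TCP at [169.766, 523.162, 231.281] pointing down, gripper open.
Joint ranges: [-2.65, 2.65], [-0.97, 1.79], [-1.3, 1.35], [-1.93, 2.1], [-1.47, 1.37], [-3.14, 3.14]. Speed limits (rad/s): [2.57, 2.57, 3.14, 3.14, 3.14, 3.14].

## Interface

Orientations are given as a rotation vector (axis times angle).
In Python, from plant import observe, grab_frame, camera_model, job_done, look_for, mark_of, hold_point_z gives the robot as it stands. The module is installed in compiled form; this text tells all that it offers.
- The arm moves only by the tool send_rows, never from a script. Its argument "moves" is a list of rows, each a list of 3 entries, a list of its own where there are three numbers: the closure, from -1 (fully open) to 1 (shut), then the shift along the world's x, y, z in mm, then the turn about the world's z in rad. A call has 1 to 20 rows; each row is the pose to reach, as a shift and turn from the pose commanded when the call began; what a row does not reach only later rows make up. A row lasts 1/8 s, in which the tool goes at most 62.5 mm and 10.7 degrees, less where a joint would pass 70% of its speed; a pose out of reach is approached as far as the arm can. A call with a gripper value outside its range is refused whole. The fingers move at their own pace and stop on an object; "squeeze" is the grip in N (left out, the last holds). Time passes only in rows, so rows that repeat a pose let the fingers close. It gives the time, the measured TCP pose, the force and the opening at its end, in the units of the state.
- observe(): the state, without advancing time (a new reading comes with each control period).
- grab_frame(name): name is "side" or "top"; returns the picture (420x560x3 uint8, red, green, blue); there is no depth.
- camera_model(name): a dict with "camera_matrix" (3x3 intrinsics, pixels), "R" (3x3) and "t" (3): a world point X has camera coordinates R X + t. Camera axes: x right, y down, z forward; pixel columns grow to the right and rows downward; lengths in mm; the calibration is good to about 2 mm. A picture is of the moment at which its call begins. camera_model takes no time and is no camera call.
- job_done(): hands the job in, once; it reports no verdict.
Trained networks look in the newest picture that a camera, given by its name, has taken for a name from the list of things; names that differ only in an ending like _2 or _b are one class to them, and where a whole thing is asked for, a point or a joint stands for the part that bears it (a point fixed in the world has none). Each returns a list of dicts, best first, with "conf" (0 to 1); they miss things now and then, are a little off and sometimes report something else, mostly with a low value. They report only what shows in the picture. A call takes as long as a camera call. They do not tell look-alikes from the thing itself.
- look_for(camera, thing): "bbox" ([left, top, right, bottom] in pixels, round what is visible of it).
- mark_of(camera, thing): "point" ([column, row] in pixels: a listed point, or the origin of a listed thing).
The state is a dict: "clock": time; "joints": joint angles; "qd": joint speeds; "effort": joint torques, N m; "eef_pos": TCP position; "tcp_rot": TCP orientation; "contact_force": force on the tool from outside, world axes, zero at the start; "wrist_torque": the same for the moment, N m; "gripper_width": opening from 0.0 (shut) to 1.0 (fully open).
Only numpy, scipy, OpenCV 4.12 (cv2) and the standard library are available. Lean on these libraries where they do the work, as an engineer would, in place of code of your own. Each camera call takes 0.05 s, during which the arm holds its last target.

## Task

Open the yellow bento box: press gently down on the stud at the outer end of its side latch, all the way until the latch comes up against its stop and the hook at its other end has tipped up clear of the lid. Then lift the lid off by its grip and set it down flat, right way up, in the middle of the wooden board, lowering it until it rests there before you let go. Do not force the latch, and leave the other things on the counter where they are.

Things in the scene. Friction and masses are not known exactly. Their poses are not given: they have to be found in the camera images.
- bento: Yellow plastic bento box, fixed to the counter by its rubber foot. Origin: centre of its underside, on the counter. 100 mm along its x, 150 mm along its y, walls 4 mm, rim 60 mm high. A steel rocker latch sits in the middle of its long +x side.
- pin (a point): Fixed point on the box: the latch's pivot pin (parallel to the box's y), 15 mm outside the +x wall, 49 mm high. Latched, a 20 mm wide hook goes up from it and inwards over the lid (24 mm in, top 74 mm high), and a cranked arm goes outwards, with an upright thumb stud at its end. Pressed to its stop the hook is 8 mm clear of the box side, top 84 mm high.
- press (a point): Fixed point on the box, 39 mm out from the pin, 90 mm high: press straight down from here. The thumb stud (upright, domed steel cap 18 mm wide) is below and rubs a few mm in and out under the finger as it goes down. It is screwed out by an unmeasured amount: its top is 56 to 71 mm high when latched, 29 mm lower when fully open. Feel for it.
- latch (a joint): Latch angle (rad): 0 = latched; grows as the stud is pressed down; 0.7 = open, against its stop. Friction: it takes 3 to 8 N on the stud to move and stays where left. At 0.7 it meets a rubber stop: within 1 to 2 mm more the force climbs over 16 N, which is too much for the latch; 9 to 12 N means it is fully open.
- lid: Yellow loose lid, 100 to 200 g, 100 mm along x, 150 along y, right way up when z is up. Origin: centre of its lip's underside, 54 mm high on the box; the lip goes 6 mm into the box; top of plate 12 mm above origin. Grip bar on its centre: 14 mm along x, 60 along y, top 40 mm above origin; take it from above across the 14 mm, fingers opened about 50 mm (the open hook is near).
- board: Plain wooden serving board, fixed, 160 mm along its x, 200 mm along its y, 18 mm thick. Origin: centre of its underside, on the counter. The lid's origin lies 18 mm above it once set down.
- bowl: Bystander, to be left alone: white ceramic rice bowl, 110 mm across, 58 high. Origin: centre of its underside.
- measure_cup: Bystander, to be left alone: clear plastic measuring cup, 82 mm across, 95 high, handle on its +y side. Origin: centre of its underside.
- chopsticks: Bystander, to be left alone: pair of stainless steel chopsticks in a paper band, 220 mm long along its x axis, 7 high. Origin: centre of its underside.
- spice_jar: Bystander, to be left alone: amber glass jar, 52 mm across, 85 high. Origin: centre of its underside.
- sauce_bottle: Bystander, to be left alone: green glass sauce bottle, 56 mm across, 170 high. Origin: centre of its underside.
- mug: Bystander, to be left alone: blue mug, 80 mm across, 90 high, handle on its +y side. Origin: centre of its underside.
- spoon: Bystander, to be left alone: steel spoon, 170 mm long along its x axis. Origin: centre of its underside.
Not all that is in view belongs to the job. What is shaped like the bento but pink or red is not meant.

How it is judged:
By the outcome, as a careful person would: the job done as asked, in the order asked, and still so for the second after the job is handed in, with the robot touching nothing.
It also fails if it takes over 61 s, if anything falls off the work surface, if the arm or the gripper's body presses on something with over 40 N, if the wrist force passes 120 N, or if a joint passes its speed limit or range.

## Working session

There is one attempt and no reset: what is moved stays moved. The work goes in short steps, Python scripts to look and compute and a tool call to move; the robot and the scene stay as the last step left them, time stands still between calls to the robot, and variables do not carry over. Pictures are saved under pics/ and viewed, and the job is handed in when it is done.

Besides the shell and the picture viewer there is one more tool, called after "Call:" as name([rows], argument=value, ...), one row to a line, values as JSON. send_rows: Moves the arm, as the interface text tells. Its arguments: {"type":"object","properties":{"moves":{"type":"array","items":{"type":"array"}},"squeeze":{"type":"number"}},"required":["moves"]}

```bash
mkdir -p pics; cat > h.py <<'E'
import numpy as np, cv2
from plant import *
def save(cam,name):
    im=grab_frame(cam); cv2.imwrite('pics/'+name,cv2.cvtColor(im,cv2.COLOR_RGB2BGR)); return im
def ray(cam,uv,z):
    m=camera_model(cam);K=np.array(m['camera_matrix']);R=np.array(m['R']);t=np.array(m['t'])
    d=R.T@np.linalg.solve(K,[uv[0],uv[1],1]);c=-R.T@t
    return c+d*(z-c[2])/d[2]
def proj(cam,X):
    m=camera_model(cam);K=np.array(m['camera_matrix']);p=K@(np.array(m['R'])@np.array(X,float)+np.array(m['t']));return p[:2]/p[2]
E
python3 - <<'E'
from h import *
print(observe())
for c in('top','side'):
    save(c,c+'0.png'); m=camera_model(c); print(c,-np.array(m['R']).T@np.array(m['t']))
    for th in('bento','lid','pin','press','latch','board'):
        print(th,look_for(c,th) if th not in() else '',mark_of(c,th))
E
```

```text
{'clock': 0.0, 'joints': array([ 1.12275427e+00,  3.26930650e-01, -1.93613369e-01,  1.05200807e+00,
        7.79564774e-06,  1.43661791e+00]), 'qd': array([ 0.00064582,  0.00017033, -0.00135123,  0.00222917, -0.0003141 ,
       -0.00072825]), 'effort': array([-4.62836470e-04, -4.43395722e+01,  2.62440240e+01,  1.55333744e-02,
       -3.15406078e-04, -1.84829261e-06]), 'eef_pos': array([169.51794149, 522.59349683, 230.49785977]), 'tcp_rot': array([-4.90914631e-01, -3.10248083e+00,  2.63795861e-03]), 'contact_force': array([-0.15996071, -0.11057716, -0.49111064]), 'wrist_torque': array([-0.01077615, -0.01598224, -0.00743014]), 'gripper_width': 0.9979769666619408}
top [ 453.17097022  -21.45983049 1151.9799664 ]
bento [{'bbox': [152.3, 265.3, 214.0, 330.9], 'conf': 0.98}, {'bbox': [322.0, 248.8, 385.7, 317.7], 'conf': 0.88}, {'bbox': [335.2, 165.6, 344.9, 192.9], 'conf': 0.65}] [{'point': [349.3, 288.0], 'conf': 0.89}, {'point': [443.4, 298.3], 'conf': 0.88}, {'point': [188.0, 303.2], 'conf': 0.71}]
lid [{'bbox': [337.6, 104.0, 362.9, 137.7], 'conf': 0.58}] [{'point': [336.6, 207.0], 'co
[... 371 characters left out ...]
point': [343.3, 184.7], 'conf': 0.76}, {'point': [365.9, 266.8], 'conf': 0.74}, {'point': [293.0, 117.8], 'conf': 0.39}]
press [{'bbox': [322.7, 249.8, 385.1, 320.0], 'conf': 0.93}, {'bbox': [417.7, 265.7, 482.6, 331.6], 'conf': 0.73}, {'bbox': [307.0, 166.2, 345.1, 216.5], 'conf': 0.62}, {'bbox': [151.9, 271.0, 216.6, 332.4], 'conf': 0.57}] [{'point': [370.4, 254.0], 'conf': 0.94}, {'point': [474.6, 273.4], 'conf': 0.92}, {'point': [345.4, 171.0], 'conf': 0.51}, {'point': [280.1, 250.5], 'conf': 0.34}]Traceback (most recent call last):
  File "<stdin>", line 6, in <module>
ValueError: it knows: bento, board, bowl, chopsticks, lid, measure_cup, mug, pin, press, sauce_bottle, spice_jar, spoon
```

```bash
python3 -c "
import plant;print(plant.hold_point_z)"
```

```text
18.700000000000003
```

```bash
python3 - <<'E'
from h import *
save('side','side0.png')
m=camera_model('side'); print(-np.array(m['R']).T@np.array(m['t']))
for th in('bento','lid','pin','press','board'):
    print(th,look_for('side',th),mark_of('side',th))
print(look_for('top','board'),mark_of('top','board'))
for c in('top','side'):
    im=cv2.imread(f'pics/{c}0.png'); cv2.imwrite(f'pics/{c}0b.png',cv2.resize(im,(784,588),interpolation=cv2.INTER_CUBIC))
E
```

```text
[-421.11942985 -936.24616033 1054.89068599]
bento [{'bbox': [252.5, 264.4, 313.0, 316.4], 'conf': 0.97}, {'bbox': [170.2, 205.4, 199.8, 242.2], 'conf': 0.85}, {'bbox': [311.6, 318.5, 382.5, 388.5], 'conf': 0.83}, {'bbox': [295.1, 228.6, 351.2, 271.8], 'conf': 0.75}, {'bbox': [276.8, 209.0, 322.1, 235.2], 'conf': 0.54}] [{'point': [338.9, 358.9], 'conf': 0.87}, {'point': [321.3, 254.6], 'conf': 0.7}, {'point': [168.8, 232.1], 'conf': 0.68}, {'point': [277.8, 295.7], 'conf': 0.63}]
lid [{'bbox': [295.6, 223.5, 349.6, 256.1], 'conf': 0.93}] [{'point': [320.9, 241.8], 'conf': 0.87}]
pin [{'bbox': [311.4, 317.6, 383.7, 385.0], 'conf': 0.93}, {'bbox': [299.2, 222.6, 347.5, 269.0], 'conf': 0.76}, {'bbox': [170.2, 205.2, 197.8, 242.5], 'conf': 0.68}] [{'point': [182.6, 215.4], 'conf': 0.97}, {'point': [339.1, 232.2], 'conf': 0.81}, {'point': [365.7, 338.7], 'conf': 0.75}, {'point': [299.4, 279.5], 'conf': 0.67}]
press [{'bbox': [295.3, 228.5, 351.3, 270.1], 'conf': 0.82}, {'bbox': [253.0, 266.6, 317.3, 324.2], 'conf': 0.74}, {'bbox': [170.6, 204.2, 204.8, 243.9], 'conf': 0.72}, {'bbox': [311.7, 318.8, 382.3, 385.4], 'conf': 0.63}] [{'point': [310.1, 268.4], 'conf': 0.94}, {'point': [344.1, 219.3], 'conf': 0.91}, {'point': [193.2, 201.9], 'conf': 0.89}, {'point': [379.1, 327.6], 'conf': 0.83}]
board [{'bbox': [219.5, 185.1, 284.1, 222.6], 'conf': 0.78}] [{'point': [249.1, 209.0], 'conf': 0.86}]
[{'bbox': [183.2, 177.1, 257.4, 235.9], 'conf': 0.88}] [{'point': [221.2, 208.0], 'conf': 0.61}]
```

View pics/top0b.png

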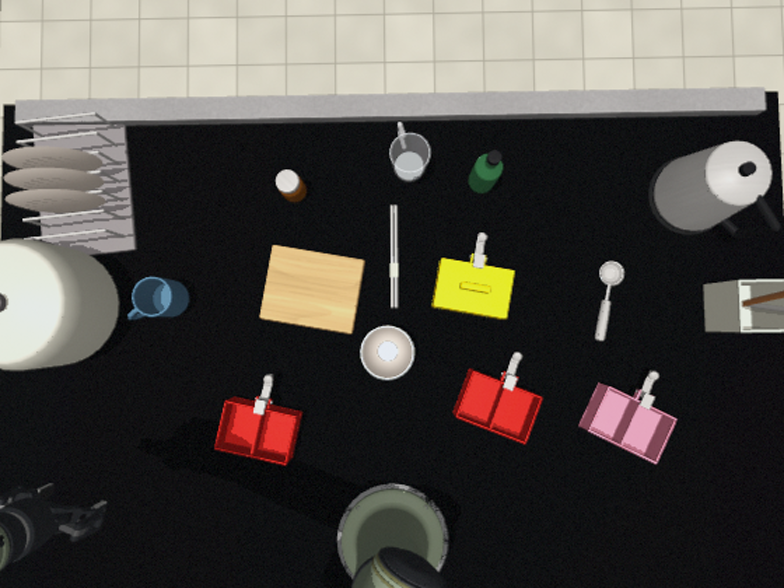

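View pics/side0b.png

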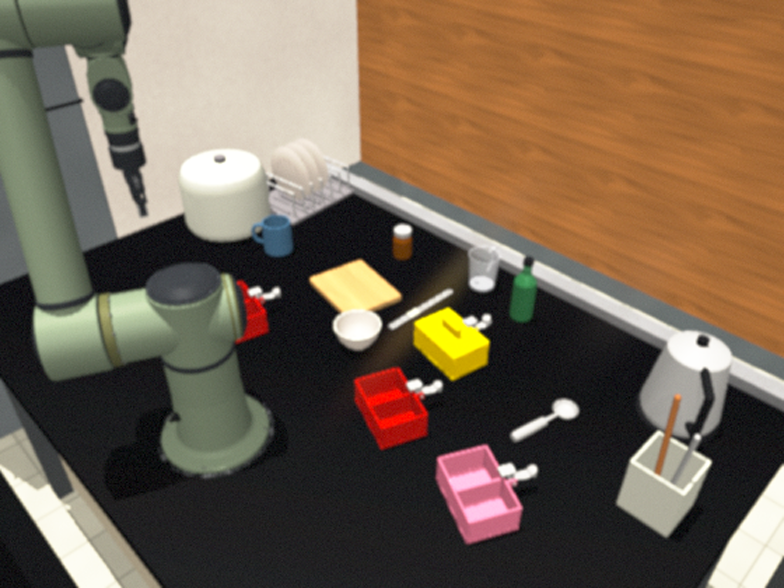

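The top picture shows the yellow bento with its lid at about (338,206) in original pixels. The latch points away from the robot, with the stud near (344,169), and the board is near (222,207). The sauce bottle, at (347,122), stands beyond the stud. Next I'll fit the poses from colour masks in both views.

```bash
cat > fit.py <<'E'
from h import *
from scipy.optimize import minimize
def boxpts(p,boxes):
    x,y,th=p;c,s=np.cos(th),np.sin(th);out=[]
    for (hx,hy,z0,z1) in boxes:
        out.append(np.array([[x+c*a*hx-s*b*hy,y+s*a*hx+c*b*hy,z] for a in(-1,1) for b in(-1,1) for z in(z0,z1)]))
    return out
S=8
def sil(cam,p,boxes,shape,sc=4):
    m=np.zeros((shape[0]*sc,shape[1]*sc),np.uint8)
    for B in boxpts(p,boxes):
        q=np.array([proj(cam,X) for X in B]); h=cv2.convexHull(((q+0.5)*sc).astype(np.float32))
        cv2.fillConvexPoly(m,np.round(h*16).astype(np.int32),255,shift=4)
    return cv2.resize(m,(shape[1],shape[0]),interpolation=cv2.INTER_AREA)/255.
def fit(masks,boxes,p0):
    def cost(p,cams):
        return sum(np.abs(sil(c,p,boxes,masks[c].shape)-masks[c]).sum() for c in cams)
    for cams in (('top',),('side',),('top','side')):
        best=min((minimize(cost,[p0[0],p0[1],t],args=(cams,),method='Nelder-Mead',options=dict(initial_simplex=[[p0[0],p0[1],t],[p0[0]+15,p0[1],t],[p0[0],p0[1]+15,t],[p0[0],p0[1],t+.15]],xatol=.05,fatol=.05)) for t in (p0[2]-.1,p0[2]+.1)),key=lambda r:r.fun)
        print(cams,best.x.round(3),best.fun.round(1),masks[cams[0]].sum())
    return best.x
E
python3 - <<'E'
from fit import *
ims={c:cv2.imread(f'pics/{c}0.png') for c in('top','side')}
ym={};bm={}
for c in ims:
    h=cv2.cvtColor(ims[c],cv2.COLOR_BGR2HSV)
    m=((h[...,0]>24)&(h[...,0]<36)&(h[...,1]>150)&(h[...,2]>60)).astype(np.uint8)
    n,l,st,ce=cv2.connectedComponentsWithStats(m); k=1+np.argmax(st[1:,4]); print(c,st[k],ce[k]); ym[c]=(l==k).astype(float)
    m=((h[...,0]>10)&(h[...,0]<24)&(h[...,1]>50)&(h[...,2]>120)).astype(np.uint8)
    if c=='side': m[:182]=0; m[:,:215]=0; m[:,290:]=0
    n,l,st,ce=cv2.connectedComponentsWithStats(m); k=1+np.argmax(st[1:,4]); print(c,st[k],ce[k]); bm[c]=(l==k).astype(float)
p0=ray('top',(338,207),60);print(p0)
print('bento');pb=fit(ym,[(50,75,0,66),(7,30,66,94)],[p0[0],p0[1],-0.1])
p0=ray('top',(222,207),18)
print('board');pd=fit(bm,[(80,100,0,18)],[p0[0],p0[1],-0.1])
# mark checks
for n,u,v,z in(('press',(345.4,171),(344.1,219.3),90),('pin',(343.3,184.7),(339.1,232.2),49)):
    print(n,ray('top',u,z),ray('side',v,z))
c,s=np.cos(pb[2]),np.sin(pb[2])
for n,d in(('pin',65),('press',104)): print(n,pb[0]+c*d,pb[1]+s*d)
print('lid grip top corners check', [proj('top',X).round(1) for X in boxpts(pb,[(7,30,94,94)])[0][::2]])
for c in ims:
    im=cv2.resize(ims[c],None,fx=4,fy=4,interpolation=cv2.INTER_CUBIC)
    for p,b in((pb,(50,75,60,66)),(pb,(7,30,94,94)),(pd,(80,100,18,18))):
        q=np.array([(proj(c,X)+.5)*4 for X in boxpts(p,[b])[0]])
        for X in q: cv2.circle(im,tuple(int(a) for a in X),3,(255,0,255),-1)
    for d,z in((104,90),(104,71),(104,56),(65,49)):
        X=[pb[0]+np.cos(pb[2])*d,pb[1]+np.sin(pb[2])*d,z]; cv2.circle(im,tuple(int(a) for a in (proj(c,X)+.5)*4),3,(0,0,255),-1)
    o=(700,600) if c=='top' else (840,720)
    cv2.imwrite(f'pics/{c}fit.png',im[o[1]:o[1]+400,o[0]:o[0]+760])
E
```

```text
top [ 308  181   60   47 1972] [337.79158215 205.80527383]
top [ 185  175   75   63 3562] [222.25435149 205.90482875]
side [ 295  218   56   55 1677] [321.42635659 243.60882528]
side [221 185  66  39 384] [254.0625     204.51822917]
[ 518.6093625 -171.7565865   60.       ]
bento
('top',) [ 5.23276e+02 -1.72024e+02 -1.87000e-01] 94.1 1972.0Traceback (most recent call last):
  File "<stdin>", line 12, in <module>
  File "fit.py", line 19, in fit
    best=min((minimize(cost,[p0[0],p0[1],t],args=(cams,),method='Nelder-Mead',options=dict(initial_simplex=[[p0[0],p0[1],t],[p0[0]+15,p0[1],t],[p0[0],p0[1]+15,t],[p0[0],p0[1],t+.15]],xatol=.05,fatol=.05)) for t in (p0[2]-.1,p0[2]+.1)),key=lambda r:r.fun)
  File "fit.py", line 19, in <genexpr>
    best=min((minimize(cost,[p0[0],p0[1],t],args=(cams,),method='Nelder-Mead',options=dict(initial_simplex=[[p0[0],p0[1],t],[p0[0]+15,p0[1],t],[p0[0],p0[1]+15,t],[p0[0],p0[1],t+.15]],xatol=.05,fatol=.05)) for t in (p0[2]-.1,p0[2]+.1)),key=lambda r:r.fun)
              ~~~~~~~~^^^^^^^^^^^^^^^^^^^^^^^^^^^^^^^^^^^^^^^^^^^^^^^^^^^^^^^^^^^^^^^^^^^^^^^^^^^^^^^^^
[... 249 characters left out ...]
on(np.copy(x), *(wrapper_args + args))
  File "fit.py", line 17, in cost
    return sum(np.abs(sil(c,p,boxes,masks[c].shape)-masks[c]).sum() for c in cams)
  File "fit.py", line 17, in <genexpr>
    return sum(np.abs(sil(c,p,boxes,masks[c].shape)-masks[c]).sum() for c in cams)
                      ~~~^^^^^^^^^^^^^^^^^^^^^^^^^^
  File "fit.py", line 12, in sil
    q=np.array([proj(cam,X) for X in B]); h=cv2.convexHull(((q+0.5)*sc).astype(np.float32))
                ~~~~^^^^^^^
  File "h.py", line 10, in proj
    m=camera_model(cam);K=np.array(m['camera_matrix']);p=K@(np.array(m['R'])@np.array(X,float)+np.array(m['t']));return p[:2]/p[2]
ValueError: time passes only in moves, steps and waits
```

```bash
python3 - <<'E'
import pickle
from plant import *
pickle.dump({c:camera_model(c) for c in('top','side')},open('cam.pkl','wb')); print(observe()['clock'])
E
sed -i 's/^from plant import \*/from plant import *\nimport pickle\nCM=pickle.load(open("cam.pkl","rb"))\ndef camera_model(c): return CM[c]/' h.py
cat > run1.py <<'E'
from fit import *
ims={c:cv2.imread(f'pics/{c}0.png') for c in('top','side')}
ym={};bm={}
for c in ims:
    h=cv2.cvtColor(ims[c],cv2.COLOR_BGR2HSV)
    m=((h[...,0]>24)&(h[...,0]<36)&(h[...,1]>120)&(h[...,2]>60)).astype(np.uint8)
    n,l,st,ce=cv2.connectedComponentsWithStats(m); k=1+np.argmax(st[1:,4]); print(c,st[k],ce[k]); ym[c]=(l==k).astype(float)
    m=((h[...,0]>8)&(h[...,0]<26)&(h[...,1]>40)&(h[...,2]>90)).astype(np.uint8)
    if c=='side': m[:182]=0; m[:,:215]=0; m[:,290:]=0; m[228:]=0
    n,l,st,ce=cv2.connectedComponentsWithStats(m); k=1+np.argmax(st[1:,4]); print(c,st[k],ce[k]); bm[c]=(l==k).astype(float)
cv2.imwrite('pics/m.png',255*np.hstack([bm['side'][170:240,200:300],ym['side'][200:270,280:380],bm['top'][165:235,170:270]]))
p0=ray('top',(338,207),60);print(p0)
print('bento');pb=fit(ym,[(50,75,0,66),(7,30,66,94)],[p0[0],p0[1],-0.1])
p0=ray('top',(222,207),18)
print('board');pd=fit(bm,[(80,100,0,18)],[p0[0],p0[1],-0.1])
for n,u,v,z in(('press',(345.4,171),(344.1,219.3),90),('pin',(343.3,184.7),(339.1,232.2),49)):
    print(n,ray('top',u,z),ray('side',v,z))
c,s=np.cos(pb[2]),np.sin(pb[2])
for n,d in(('pin',65),('press',104)): print(n,pb[0]+c*d,pb[1]+s*d)
for c in ims:
    im=cv2.resize(ims[c],None,fx=4,fy=4,interpolation=cv2.INTER_CUBIC)
    for p,b in((pb,(50,75,60,66)),(pb,(7,30,94,94)),(pd,(80,100,18,18))):
        q=np.array([(proj(c,X)+.5)*4 for X in boxpts(p,[b])[0]])
        for X in q: cv2.circle(im,tuple(int(a) for a in X),3,(255,0,255),-1)
    for d,z in((104,90),(104,71),(104,56),(65,49)):
        X=[pb[0]+np.cos(pb[2])*d,pb[1]+np.sin(pb[2])*d,z]; cv2.circle(im,tuple(int(a) for a in (proj(c,X)+.5)*4),3,(0,0,255),-1)
    o=(700,600) if c=='top' else (840,720)
    cv2.imwrite(f'pics/{c}fit.png',im[o[1]:o[1]+400,o[0]:o[0]+760])
E
python3 run1.py
```

```text
1.15
top [ 308  181   60   47 1976] [337.80111336 205.76568826]
top [ 185  175   76   64 3660] [222.5215847  206.28579235]
side [ 295  218   56   55 1683] [321.46821153 243.56268568]
side [ 221  185   66   39 1126] [253.38099467 204.62344583]
[ 518.6093625 -171.7565865   60.       ]
bento
('top',) [ 5.23276e+02 -1.72024e+02 -1.87000e-01] 96.1 1976.0
('side',) [ 5.24443e+02 -1.69399e+02 -2.15000e-01] 353.3 1683.0
('top', 'side') [ 5.23402e+02 -1.71722e+02 -1.86000e-01] 459.4 1976.0
board
('top',) [ 5.28483e+02  1.65846e+02 -1.83000e-01] 63.9 3660.0
('side',) [ 5.31740e+02  1.69949e+02 -1.84000e-01] 656.5 1126.0
('top', 'side') [ 5.28826e+02  1.66324e+02 -1.83000e-01] 751.0 3660.0
press [ 616.85838062 -190.11370085   90.        ] [ 617.32449745 -183.58140592   90.        ]
pin [ 583.50372519 -189.77586392   49.        ] [ 595.38729828 -184.76376003   49.        ]
pin 587.2836151896402 -183.7283434619333
press 625.6125614481596 -190.93194524933975[ WARN:0@0.777] global loadsave.cpp:1063 imwrite_ Unsupported depth image for selected encoder is fallbacked to CV_8U.
```

View pics/topfit.png

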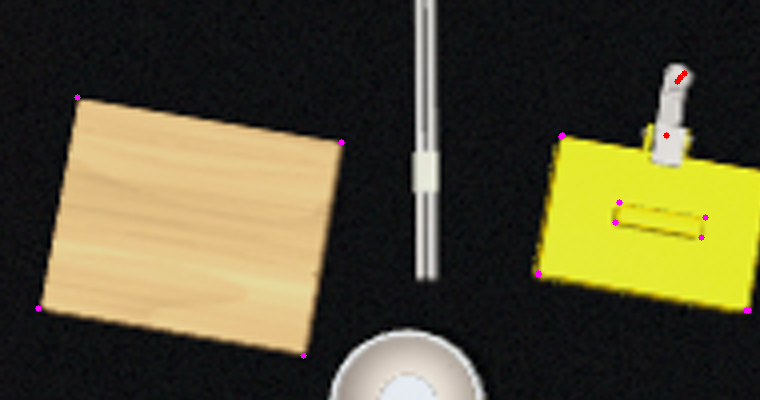

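View pics/sidefit.png

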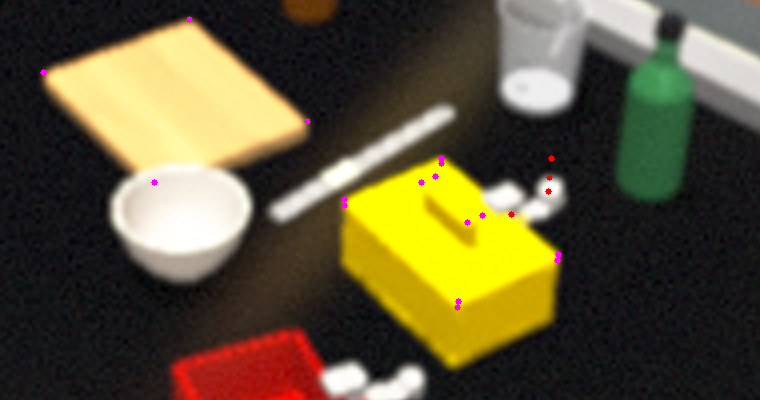

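View pics/m.png

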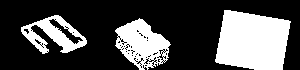

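```bash
python3 - <<'E'
from fit import *
ims={c:cv2.imread(f'pics/{c}0.png') for c in('top','side')}
ym={}
for c in ims:
    b,g,r=[ims[c][...,i].astype(int) for i in range(3)]
    m=((r-b>70)&(g-b>50)&(g>0.7*r)).astype(np.uint8)
    m=cv2.morphologyEx(m,cv2.MORPH_CLOSE,np.ones((3,3)))
    n,l,st,ce=cv2.connectedComponentsWithStats(m); 
    k=l[207,338] if c=='top' else l[245,320]; print(c,st[k],ce[k]); ym[c]=(l==k).astype(float)
cv2.imwrite('pics/m2.png',(255*np.hstack([ym['side'][200:290,280:380],ym['top'][165:255,280:380]])).astype(np.uint8))
pb=fit(ym,[(50,75,0,66),(7,30,66,94)],[523,-172,-0.18])
im=cv2.resize(ims['side'][205:285,285:365],None,fx=7,fy=7,interpolation=cv2.INTER_CUBIC)
q=[(proj('side',X)+.5-[285,205])*7 for X in np.vstack(boxpts([523.3,-172,-.187],[(7,30,66,94),(50,75,0,66)]))]
for X in q: cv2.circle(im,tuple(int(a) for a in X),2,(255,0,255),-1)
cv2.imwrite('pics/z.png',im)
E
```

```text
top [ 308  181   60   47 1994] [337.72868606 205.62086259]
side [ 295  219   55   53 1926] [321.67601246 244.71495327]
('top',) [ 5.23502e+02 -1.71654e+02 -1.87000e-01] 91.1 1994.0
('side',) [ 5.20312e+02 -1.73012e+02 -1.45000e-01] 136.9 1926.0
('top', 'side') [ 5.23297e+02 -1.71648e+02 -1.87000e-01] 247.4 1994.0
```

View pics/z.png

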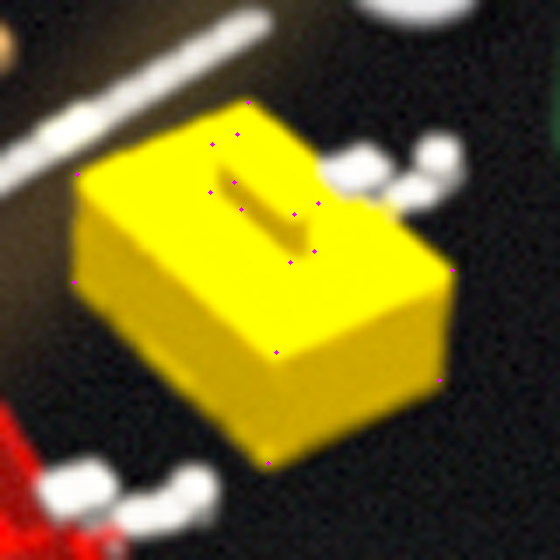

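View pics/m2.png

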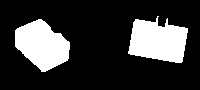

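The side view at original pixels about (295–350, 219–272) confirms the fitted box corners. The pose is about (523.4, −171.8), yaw −0.187, which puts the press point at about (625.6, −191). I'll check clearance to the bottle and cup next.

```bash
python3 - <<'E'
from h import *
# existing newest pictures; networks
for th,z in(('sauce_bottle',0),('measure_cup',0),('chopsticks',0),('bowl',0)):
    for c in('top','side'):
        r=mark_of(c,th)[:2]
        print(th,c,[(x['conf'],x['point'],ray(c,x['point'],z).round(0)[:2]) for x in r])
print(observe()['clock'])
# stud centre from picture: white blob top
im=cv2.imread('pics/top0.png')
cv2.imwrite('pics/zt.png',cv2.resize(im[105:215,300:400],None,fx=6,fy=6,interpolation=cv2.INTER_CUBIC)[:600])
c,s=np.cos(-.187),np.sin(-.187)
for z in(56,63,71): print(z,proj('top',[523.4+104*c,-171.8+104*s,z]),proj('side',[523.4+104*c,-171.8+104*s,z]))
E
```

```text
sauce_bottle top [(0.79, [341.6, 126.8], array([ 766., -196.])), (0.43, [432.1, 214.0], array([ 498., -461.]))]
sauce_bottle side [(0.73, [371.4, 223.9], array([ 762., -198.]))]
measure_cup top [(0.69, [292.7, 116.0], array([801., -48.]))]
measure_cup side [(0.37, [250.3, 208.7], array([518., 168.]))]
chopsticks top [(0.64, [282.0, 182.7], array([598., -13.]))]
chopsticks side [(0.73, [249.2, 207.8], array([519., 175.])), (0.62, [323.8, 256.5], array([ 513., -194.]))]
bowl top [(0.83, [278.8, 249.0], array([399.,  -1.])), (0.19, [346.9, 170.2], array([ 633., -209.]))]
bowl side [(0.58, [255.7, 244.5], array([396.,   4.]))]
1.55
56 [343.84782878 169.81467668] [346.62493789 227.40517548]
63 [344.22057008 169.42583272] [346.80522276 225.73914423]
71 [344.65243814 168.97530768] [347.01242111 223.8244027 ]
```

View pics/zt.png

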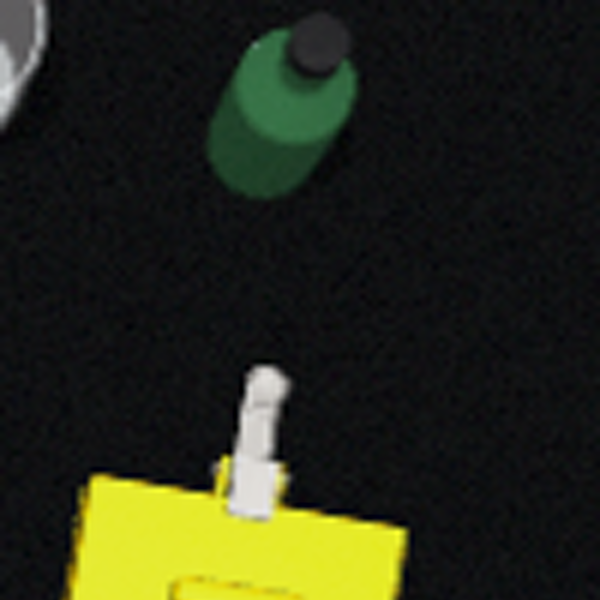

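Call:
send_rows([
  [1, [456, -714, 0], -1.444],
  [1, [456, -714, 0], -1.444],
  [1, [456, -714, 0], -1.444],
  [1, [456, -714, 0], -1.444],
  [1, [456, -714, 0], -1.444],
  [1, [456, -714, 0], -1.444],
  [1, [456, -714, 0], -1.444],
  [1, [456, -714, 0], -1.444],
  [1, [456, -714, 0], -1.444],
  [1, [456, -714, 0], -1.444],
  [1, [456, -714, 0], -1.444],
  [1, [456, -714, 0], -1.444],
  [1, [456, -714, 0], -1.444],
  [1, [456, -714, 0], -1.444],
  [1, [456, -714, -60], -1.444],
  [1, [456, -714, -110], -1.444],
  [1, [456, -714, -130], -1.444],
  [1, [456, -714, -130], -1.444],
  [1, [456, -714, -130], -1.444],
  [1, [456, -714, -130], -1.444],
])

```text
clock: 4.05
eef_pos: [627.0, -191.3, 103.1]
tcp_rot: [2.417, 2.003, 0.002]
contact_force: [-1.0, -0.0, 0.6]
gripper_width: 0.001
```

```bash
python3 - <<'E'
from h import *
o=observe();print(o['eef_pos'],o['contact_force'])
t=save('top','t1.png');s=save('side','s1.png')
a=cv2.resize(cv2.imread('pics/t1.png')[130:230,290:390],None,fx=4,fy=4,interpolation=cv2.INTER_CUBIC)
b=cv2.resize(cv2.imread('pics/s1.png')[180:280,285:385],None,fx=4,fy=4,interpolation=cv2.INTER_CUBIC)
cv2.imwrite('pics/c1.png',np.hstack([a,b]))
for z in(103,):print(proj('top',o['eef_pos']),proj('side',o['eef_pos']))
E
```

```text
[ 626.97390604 -191.29474665  103.09722941] [-0.99114669 -0.0032525   0.64153209]
[346.49900092 166.59709122] [348.16524178 215.86707429]
```

View pics/c1.png

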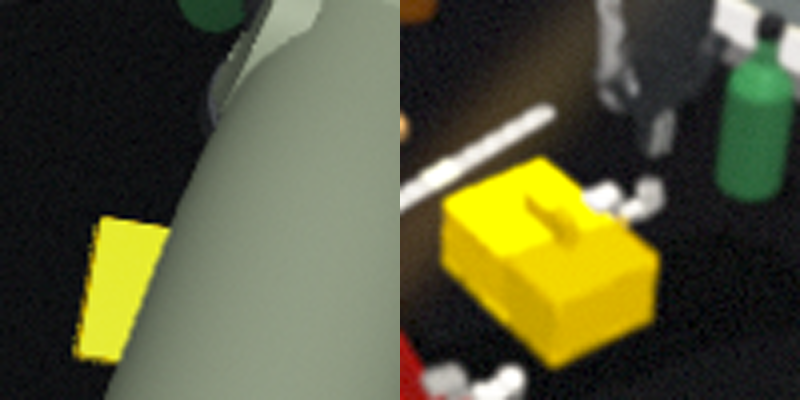

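Call:
send_rows([
  [1, [0, 0, -12], 0],
  [1, [0, 0, -20], 0],
  [1, [0, 0, -25], 0],
  [1, [0, 0, -27], 0],
  [1, [0, 0, -27], 0],
  [1, [0, 0, -27], 0],
])

```text
clock: 4.9
eef_pos: [626.0, -191.0, 74.5]
tcp_rot: [2.419, 2.004, 0.0]
contact_force: [-0.3, -0.3, -0.0]
gripper_width: -0.002
```

Call:
send_rows([
  [1, [0, 0, -1], 0],
  [1, [0, 0, -2], 0],
  [1, [0, 0, -2], 0],
])

```text
clock: 5.28
eef_pos: [625.7, -190.8, 72.2]
tcp_rot: [-2.419, -2.004, 0.0]
contact_force: [-0.4, 0.1, 0.2]
gripper_width: -0.003
```

Call:
send_rows([
  [1, [0, 0, -1], 0],
  [1, [0, 0, -2], 0],
  [1, [0, 0, -2], 0],
])

```text
clock: 5.65
eef_pos: [625.6, -190.8, 70.1]
tcp_rot: [-2.419, -2.004, 0.0]
contact_force: [0.1, -0.2, 0.0]
gripper_width: 0.001
```

Call:
send_rows([
  [1, [0, 0, -1], 0],
  [1, [0, 0, -2], 0],
  [1, [0, 0, -2], 0],
])

```text
clock: 6.02
eef_pos: [625.6, -190.8, 68.1]
tcp_rot: [-2.419, -2.004, 0.0]
contact_force: [0.1, -0.1, 0.2]
gripper_width: 0.003
```

Call:
send_rows([
  [1, [0, 0, -1], 0],
  [1, [0, 0, -2], 0],
  [1, [0, 0, -2], 0],
])

```text
clock: 6.4
eef_pos: [625.7, -190.8, 66.2]
tcp_rot: [-2.419, -2.004, 0.0]
contact_force: [1.3, -0.1, -0.5]
gripper_width: 0.0
```

Call:
send_rows([
  [1, [0, 0, -1], 0],
  [1, [0, 0, -2], 0],
  [1, [0, 0, -2], 0],
])

```text
clock: 6.78
eef_pos: [625.7, -190.8, 64.1]
tcp_rot: [-2.419, -2.004, 0.0]
contact_force: [-0.8, 1.0, -0.1]
gripper_width: -0.004
```

Call:
send_rows([
  [1, [0, 0, -1], 0],
  [1, [0, 0, -2], 0],
  [1, [0, 0, -2], 0],
])

```text
clock: 7.15
eef_pos: [626.1, -190.9, 62.6]
tcp_rot: [2.419, 2.004, 0.001]
contact_force: [0.3, -0.1, 2.5]
gripper_width: 0.002
```

Call:
send_rows([
  [1, [0, 0, -1], 0],
  [1, [0, 0, -2], 0],
  [1, [0, 0, -2], 0],
])

```text
clock: 7.52
eef_pos: [626.3, -191.0, 60.5]
tcp_rot: [2.418, 2.004, 0.001]
contact_force: [1.4, -0.7, 2.9]
gripper_width: -0.001
```

Call:
send_rows([
  [1, [0, 0, -1], 0],
  [1, [0, 0, -2], 0],
  [1, [0, 0, -3], 0],
  [1, [0, 0, -4], 0],
  [1, [0, 0, -5], 0],
  [1, [0, 0, -6], 0],
  [1, [0, 0, -7], 0],
  [1, [0, 0, -8], 0],
  [1, [0, 0, -8], 0],
])

```text
clock: 8.65
eef_pos: [625.4, -190.7, 52.0]
tcp_rot: [-2.419, -2.004, 0.001]
contact_force: [2.1, -0.2, 2.8]
gripper_width: -0.001
```

Call:
send_rows([
  [1, [0, 0, -1], 0],
  [1, [0, 0, -2], 0],
  [1, [0, 0, -3], 0],
  [1, [0, 0, -4], 0],
  [1, [0, 0, -5], 0],
  [1, [0, 0, -6], 0],
  [1, [0, 0, -6], 0],
])

```text
clock: 9.52
eef_pos: [625.5, -190.7, 46.0]
tcp_rot: [-2.419, -2.004, 0.001]
contact_force: [0.5, -0.1, 0.7]
gripper_width: -0.001
```

Call:
send_rows([
  [1, [0, 0, -1], 0],
  [1, [0, 0, -2], 0],
  [1, [0, 0, -3], 0],
  [1, [0, 0, -4], 0],
  [1, [0, 0, -5], 0],
  [1, [0, 0, -6], 0],
  [1, [0, 0, -6], 0],
])

```text
clock: 10.4
eef_pos: [625.6, -190.7, 40.0]
tcp_rot: [-2.419, -2.004, 0.0]
contact_force: [-1.4, 0.6, 2.1]
gripper_width: -0.001
```

```bash
python3 - <<'E'
from h import *
save('side','s2.png')
b=cv2.resize(cv2.imread('pics/s2.png')[190:280,290:380],None,fx=6,fy=6,interpolation=cv2.INTER_CUBIC)
cv2.imwrite('pics/c2.png',b); o=observe(); print(o['contact_force'],o['eef_pos'])
E
```

```text
[-1.01194906 -0.09852668  0.44474773] [ 625.87693968 -190.74404928   40.01365059]
```

View pics/c2.png

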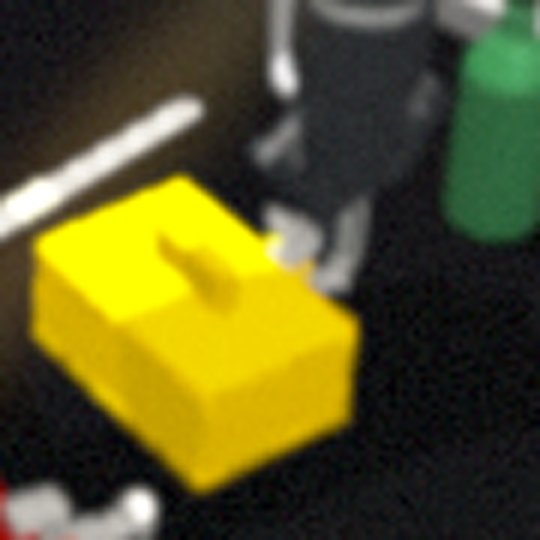

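The side view crop shows the fingertip still on the stud and the hook, at about (338,229) in original pixels, tipping up. I'll carry on in 1 mm steps.

Call:
send_rows([
  [1, [0, 0, -1], 0],
  [1, [0, 0, -2], 0],
  [1, [0, 0, -3], 0],
  [1, [0, 0, -3], 0],
])

```text
clock: 10.95
eef_pos: [625.7, -190.8, 37.1]
tcp_rot: [-2.419, -2.004, 0.0]
contact_force: [-1.0, -0.0, 2.0]
gripper_width: 0.0
```

Call:
send_rows([
  [1, [0, 0, -1], 0],
  [1, [0, 0, -1], 0],
])

```text
clock: 11.2
eef_pos: [625.7, -190.8, 36.2]
tcp_rot: [-2.419, -2.004, 0.0]
contact_force: [-1.4, 0.5, 1.9]
gripper_width: -0.002
```

Call:
send_rows([
  [1, [0, 0, -0.5], 0],
  [1, [0, 0, -0.5], 0],
])

```text
clock: 11.45
eef_pos: [625.8, -190.8, 36.0]
tcp_rot: [2.419, 2.004, 0.0]
contact_force: [-3.2, 1.0, 5.9]
gripper_width: 0.002
```

Call:
send_rows([
  [1, [0, 0, -0.3], 0],
  [1, [0, 0, -0.3], 0],
])

```text
clock: 11.7
eef_pos: [625.9, -190.9, 35.9]
tcp_rot: [2.419, 2.004, 0.0]
contact_force: [-3.3, 1.3, 6.5]
gripper_width: 0.0
```

Call:
send_rows([
  [1, [0, 0, -0.3], 0],
  [1, [0, 0, -0.3], 0],
])

```text
clock: 11.95
eef_pos: [625.8, -190.9, 35.8]
tcp_rot: [2.419, 2.004, 0.0]
contact_force: [-4.3, 0.5, 7.8]
gripper_width: -0.005
```

Call:
send_rows([
  [1, [0, 0, -0.3], 0],
  [1, [0, 0, -0.3], 0],
])

```text
clock: 12.2
eef_pos: [625.8, -190.8, 35.8]
tcp_rot: [2.419, 2.004, 0.0]
contact_force: [-5.1, 1.9, 8.9]
gripper_width: 0.002
```

Call:
send_rows([
  [1, [0, 0, -0.3], 0],
  [1, [0, 0, -0.3], 0],
])

```text
clock: 12.45
eef_pos: [625.8, -190.9, 35.7]
tcp_rot: [2.419, 2.004, 0.0]
contact_force: [-5.3, 1.2, 10.9]
gripper_width: 0.0
```

The force rose steeply to 10.9 N with almost no travel, at z = 35.7, which is 28 mm below first contact. That means the latch is open. I'll retreat and check.

Call:
send_rows([
  [1, [0, 0, 10], 0],
  [1, [0, 0, 40], 0],
  [1, [0, 0, 90], 0],
  [1, [0, 0, 115], 0],
  [-0.18, [-50, 10, 115], 0],
  [-0.18, [-102, 19, 115], 0],
  [-0.18, [-102, 19, 115], 0],
  [-0.18, [-102, 19, 115], 0],
  [-0.18, [-102, 19, 115], 0],
])

```text
clock: 13.58
eef_pos: [525.7, -172.6, 150.1]
tcp_rot: [2.417, 2.003, 0.002]
contact_force: [0.2, 0.0, -0.1]
gripper_width: 0.588
```

```bash
python3 - <<'E'
from h import *
save('side','s3.png');save('top','t3.png')
b=cv2.resize(cv2.imread('pics/s3.png')[190:280,290:380],None,fx=4,fy=4,interpolation=cv2.INTER_CUBIC)
a=cv2.resize(cv2.imread('pics/t3.png')[140:230,290:380],None,fx=4,fy=4,interpolation=cv2.INTER_CUBIC)
cv2.imwrite('pics/c3.png',np.hstack([a,b])); o=observe(); print(o['contact_force'],o['eef_pos'],o['gripper_width'])
E
```

```text
[0.09474364 1.05917956 0.67542655] [ 525.10402272 -172.29236057  149.69857311] 0.5930301863085212
```

View pics/c3.png

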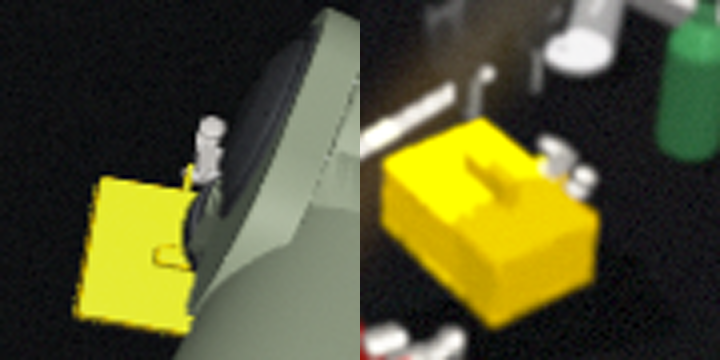

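```bash
python3 - <<'E'
from h import *
c,s=np.cos(-.187),np.sin(-.187)
for n,d,y,z in(('hook top nearY',58,-10,84),('hook top farY',58,10,84),('latched hook',41,-10,74),('latched hook',41,10,74),('stud top',102,0,35),('stud 27',102,0,27)):
    print(n,proj('side',[523.4+d*c-y*s,-171.8+d*s+y*c,z]).round(1),((proj('side',[523.4+d*c-y*s,-171.8+d*s+y*c,z])+.5-[290,190])*4+[360,0]).round(0))
print(hold_point_z)
E
```

```text
hook top nearY [338.4 227.1] [556. 150.]
hook top farY [334.5 223.9] [540. 138.]
latched hook [334.  231.4] [538. 167.]
latched hook [330.1 228.1] [523. 155.]
stud top [345.6 232.6] [585. 172.]
stud 27 [345.4 234.4] [584. 180.]
18.700000000000003
```

The hook top in the crop, at about (540–556, 138–150), matches the predicted open position, and so does the stud. The latch is open, so I'll grasp the lid.

Call:
send_rows([
  [-0.18, [0, 0, -30], 0],
  [-0.18, [0, 0, -50], 0],
  [-0.18, [0, 0, -65], 0],
  [-0.18, [0, 0, -74], 0],
  [-0.18, [0, 0, -77], 0],
  [-0.18, [0, 0, -78], 0],
  [-0.18, [0, 0, -78], 0],
  [-0.18, [0, 0, -78], 0],
], squeeze=30)

```text
clock: 14.68
eef_pos: [524.1, -172.0, 72.1]
tcp_rot: [2.418, 2.004, 0.001]
contact_force: [0.0, -0.4, -0.4]
gripper_width: 0.596
```

```bash
python3 - <<'E'
from h import *
save('side','s4.png')
b=cv2.resize(cv2.imread('pics/s4.png')[190:280,290:380],None,fx=6,fy=6,interpolation=cv2.INTER_CUBIC)
cv2.imwrite('pics/c4.png',b); o=observe(); print(o['contact_force'],o['eef_pos'],o['gripper_width'])
E
```

```text
[-0.4398855  -0.15745236  0.16309157] [ 524.02617077 -171.98215117   72.00242279] 0.5900144794231283
```

View pics/c4.png

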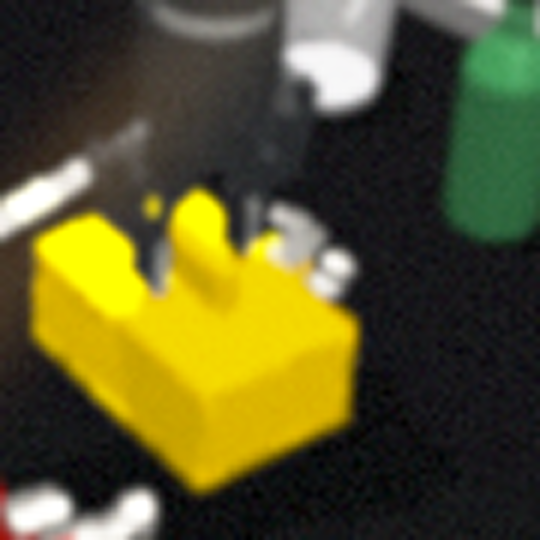

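The fingers straddle the bar, which runs from about (200,190) to (225,300) in the crop, and the outer finger is clear of the hook. Now I'll close.

Call:
send_rows([
  [1, [0, 0, 0], 0],
  [1, [0, 0, 0], 0],
  [1, [0, 0, 0], 0],
  [1, [0, 0, 0], 0],
  [1, [0, 0, 0], 0],
  [1, [0, 0, 0], 0],
], squeeze=35)

```text
clock: 15.48
eef_pos: [523.9, -171.9, 71.8]
tcp_rot: [2.419, 2.004, 0.0]
contact_force: [-1.0, -0.0, 4.5]
gripper_width: 0.156
```

Call:
send_rows([
  [1, [0, 0, 2], 0],
  [1, [0, 0, 5], 0],
  [1, [0, 0, 10], 0],
  [1, [0, 0, 16], 0],
  [1, [0, 0, 30], 0],
  [1, [0, 0, 50], 0],
  [1, [0, 0, 75], 0],
  [1, [0, 0, 90], 0],
  [1, [0, 0, 90], 0],
  [1, [0, 0, 90], 0],
  [1, [0, 0, 90], 0],
])

```text
clock: 16.85
eef_pos: [523.1, -171.5, 160.5]
tcp_rot: [-2.418, -2.003, 0.001]
contact_force: [0.3, -0.4, -1.6]
gripper_width: 0.158
```

```bash
python3 - <<'E'
from h import *
save('side','s5.png');
b=cv2.resize(cv2.imread('pics/s5.png')[150:290,270:390],None,fx=4,fy=4,interpolation=cv2.INTER_CUBIC)
cv2.imwrite('pics/c5.png',b); o=observe(); print(o['contact_force'],o['eef_pos'],o['gripper_width'])
E
```

```text
[ 0.49642692  1.38891547 -2.61781138] [ 523.14321256 -171.54114123  160.62554722] 0.15776215139415709
```

View pics/c5.png

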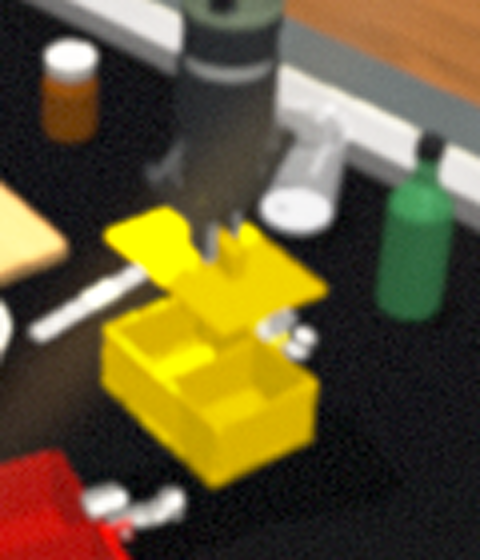

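```bash
python3 - <<'E'
from fit import *
im={c:cv2.imread(f'pics/{c}0.png') for c in('top','side')}
bm={}
for c in im:
    b,g,r=[im[c][...,i].astype(int) for i in range(3)]
    m=((r-b>35)&(r>110)).astype(np.uint8)
    if c=='side': m[:182]=0;m[:,:215]=0;m[:,290:]=0;m[228:]=0
    m=cv2.morphologyEx(m,cv2.MORPH_CLOSE,np.ones((3,3)))
    n,l,st,ce=cv2.connectedComponentsWithStats(m);k=1+np.argmax(st[1:,4]);print(st[k]);bm[c]=(l==k).astype(float)
# ignore bowl region in side view
import fit as F
s0=F.sil
ig=np.zeros((420,560),bool); ig[218:,236:275]=1
def sil2(cam,*a,**k):
    r=s0(cam,*a,**k)
    if cam=='side': r[ig]=0
    return r
F.sil=sil2; bm['side'][ig]=0
pd=F.fit(bm,[(80,100,0,18)],[528.5,166,-.18])
z=cv2.resize(im['side'][180:235,210:300],None,fx=7,fy=7,interpolation=cv2.INTER_CUBIC)
for p,col in(([528.5,165.9,-.183],(255,0,255)),):
    for X in boxpts(p,[(80,100,0,18)])[0]: cv2.circle(z,tuple(int(a) for a in (proj('side',X)+.5-[210,180])*7),2,col,-1)
cv2.imwrite('pics/zb.png',z)
E
```

```text
[ 185  175   75   63 3610]
[ 221  185   66   39 1583]
('top',) [ 5.29213e+02  1.66032e+02 -1.80000e-01] 75.5 3610.0
('side',) [ 5.30942e+02  1.68594e+02 -1.85000e-01] 27.3 1445.0
('top', 'side') [ 5.29419e+02  1.66290e+02 -1.80000e-01] 118.9 3610.0
```

View pics/zb.png

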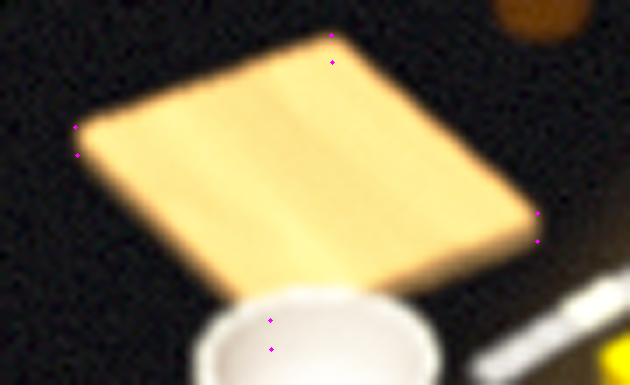

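Call:
send_rows([
  [1, [1, 20, 5], 0],
  [1, [2, 60, 5], 0],
  [1, [3, 110, 5], 0],
  [1, [4, 160, 5], 0],
  [1, [4, 210, 5], 0],
  [1, [5, 260, 5], 0],
  [1, [6, 305, 0], 0.005],
  [1, [6, 330, -10], 0.005],
  [1, [6, 338, -25], 0.005],
  [1, [6, 338, -45], 0.005],
  [1, [6, 338, -65], 0.005],
  [1, [6, 338, -85], 0.005],
  [1, [6, 338, -97], 0.005],
  [1, [6, 338, -105], 0.005],
  [1, [6, 338, -105], 0.005],
  [1, [6, 338, -105], 0.005],
  [1, [6, 338, -105], 0.005],
])

```text
clock: 19.02
eef_pos: [530.3, 166.3, 57.2]
tcp_rot: [2.414, 2.01, 0.002]
contact_force: [0.5, 0.2, -1.3]
gripper_width: 0.157
```

```bash
python3 - <<'E'
from h import *
save('side','s6.png');save('top','t6.png')
b=cv2.resize(cv2.imread('pics/s6.png')[150:250,200:300],None,fx=4,fy=4,interpolation=cv2.INTER_CUBIC)
a=cv2.resize(cv2.imread('pics/t6.png')[150:250,170:270],None,fx=4,fy=4,interpolation=cv2.INTER_CUBIC)
cv2.imwrite('pics/c6.png',np.hstack([a,b])); o=observe(); print(o['contact_force'],o['eef_pos'],o['gripper_width'],o['tcp_rot'])
E
```

```text
[-0.10960359  0.63504886 -1.4982295 ] [530.10575669 166.25486418  57.08567664] 0.15080192599530753 [2.41372665e+00 2.01019125e+00 1.21231151e-03]
```

View pics/c6.png

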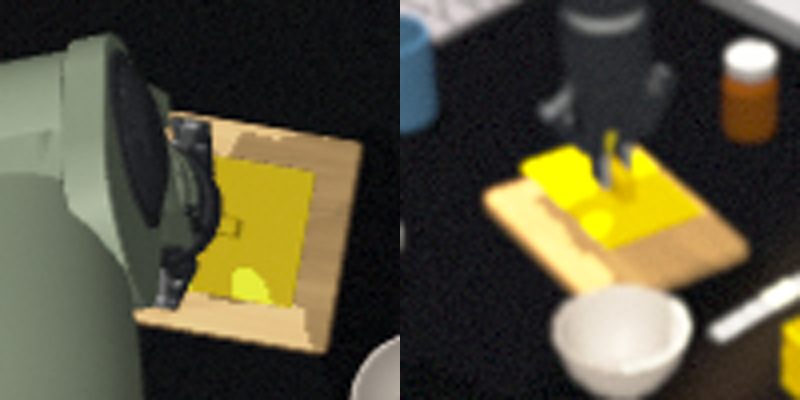

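```bash
python3 - <<'E'
from fit import *
for cam,u0,v0,off in(('top',170,150,0),('side',200,150,400)):
    for n,p,b in(('lid',[530,166.3,-.182],(50,75,51,51)),('board',[529.5,166.5,-.182],(80,100,18,18))):
        print(cam,n,[((proj(cam,X)+.5-[u0,v0])*4+[off,0]).round(0).tolist() for X in boxpts(p,[b])[0][::2]])
E
```

```text
top lid [[293.0, 307.0], [88.0, 272.0], [317.0, 170.0], [113.0, 136.0]]
top board [[324.0, 354.0], [58.0, 308.0], [361.0, 141.0], [97.0, 97.0]]
side lid [[609.0, 246.0], [523.0, 165.0], [705.0, 208.0], [616.0, 132.0]]
side board [[595.0, 302.0], [483.0, 192.0], [748.0, 241.0], [630.0, 140.0]]
```

The lid corners match the prediction in both views, so it is centred within 1–2 mm. Now I'll lower it.

Call:
send_rows([
  [1, [0, 0, -6], 0],
  [1, [0, 0, -11], 0],
  [1, [0, 0, -15], 0],
  [1, [0, 0, -17], 0],
  [1, [0, 0, -18], 0],
  [1, [0, 0, -18], 0],
  [1, [0, 0, -18], 0],
])

```text
clock: 20.0
eef_pos: [529.9, 166.2, 38.7]
tcp_rot: [2.414, 2.01, 0.0]
contact_force: [-0.4, -0.0, -0.9]
gripper_width: 0.158
```

Call:
send_rows([
  [1, [0, 0, -1], 0],
  [1, [0, 0, -1.5], 0],
  [1, [0, 0, -1.5], 0],
])

```text
clock: 20.38
eef_pos: [529.7, 166.2, 37.0]
tcp_rot: [-2.414, -2.01, 0.0]
contact_force: [-0.5, -0.0, -0.8]
gripper_width: 0.155
```

Call:
send_rows([
  [1, [0, 0, -0.7], 0],
  [1, [0, 0, -0.7], 0],
])

```text
clock: 20.62
eef_pos: [529.7, 166.1, 36.3]
tcp_rot: [-2.414, -2.01, 0.0]
contact_force: [0.2, 0.5, -1.8]
gripper_width: 0.157
```

Call:
send_rows([
  [1, [0, 0, -0.7], 0],
  [1, [0, 0, -0.7], 0],
])

```text
clock: 20.88
eef_pos: [529.8, 166.2, 35.8]
tcp_rot: [2.414, 2.01, 0.0]
contact_force: [-0.8, 0.8, -0.3]
gripper_width: 0.156
```

Call:
send_rows([
  [1, [0, 0, -0.5], 0],
  [1, [0, 0, -0.5], 0],
])

```text
clock: 21.12
eef_pos: [529.8, 166.2, 35.8]
tcp_rot: [2.414, 2.01, 0.0]
contact_force: [-1.6, -1.1, 5.3]
gripper_width: 0.16
```

The lid is resting: z has stopped at 35.8 as expected and the force is up. Release and retreat.

Call:
send_rows([
  [-0.2, [0, 0, 0], 0],
  [-0.2, [0, 0, 0], 0],
  [-0.2, [0, 0, 0], 0],
  [-0.2, [0, 0, 0], 0],
  [-0.2, [0, 0, 0], 0],
  [-0.2, [0, 0, 5], 0],
  [-0.2, [0, 0, 20], 0],
  [-0.2, [0, 0, 50], 0],
  [-0.2, [0, 0, 100], 0],
  [-0.2, [0, 0, 150], 0],
  [-0.2, [-60, 0, 200], 0],
  [-0.2, [-120, 30, 230], 0],
  [-0.2, [-170, 60, 230], 0],
  [-0.2, [-220, 90, 230], 0],
  [-0.2, [-220, 90, 230], 0],
  [-0.2, [-220, 90, 230], 0],
  [-0.2, [-220, 90, 230], 0],
])

```text
clock: 23.25
eef_pos: [311.0, 255.9, 265.5]
tcp_rot: [2.415, 2.009, 0.001]
contact_force: [-0.3, 0.5, 0.8]
gripper_width: 0.596
```

```bash
python3 - <<'E'
from h import *
save('side','s7.png');save('top','t7.png')
for c in('side','top'):
    im=cv2.imread(f'pics/{c[0]}7.png'); cv2.imwrite(f'pics/{c[0]}7b.png',cv2.resize(im[90:390,120:520],None,fx=2,fy=2,interpolation=cv2.INTER_CUBIC))
from fit import boxpts
for cam in('top','side'): print([((proj(cam,X)+.5-[120,90])*2).round(0).tolist() for X in boxpts([529.8,166.2,-.182],[(50,75,30,30)])[0][::2]])
o=observe(); print(o['contact_force'],o['eef_pos'],o['clock'])
E
```

```text
[[248.0, 274.0], [148.0, 257.0], [260.0, 207.0], [160.0, 190.0]]
[[265.0, 253.0], [222.0, 212.0], [312.0, 234.0], [268.0, 195.0]]
[ 0.54453545 -1.10918872  0.14886847] [310.94460834 255.67957939 265.09869347] 23.35
```

View pics/s7b.png

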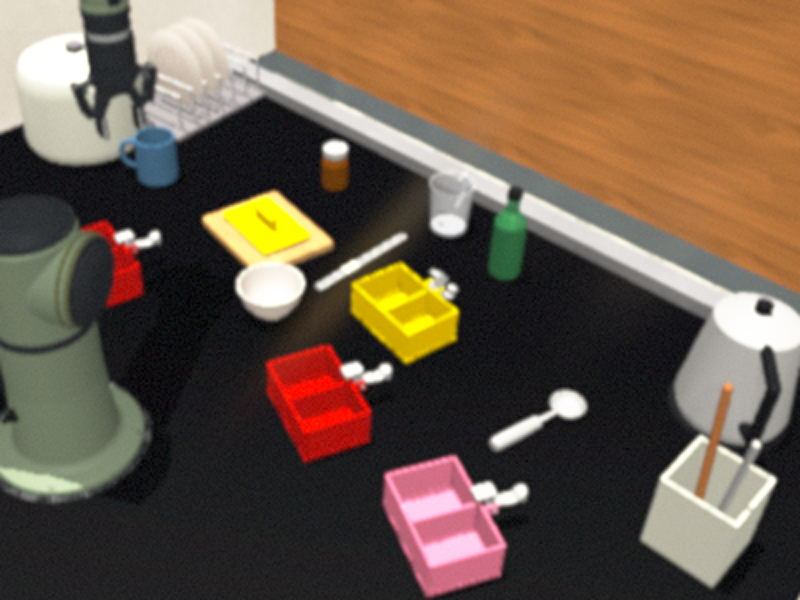

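View pics/t7b.png

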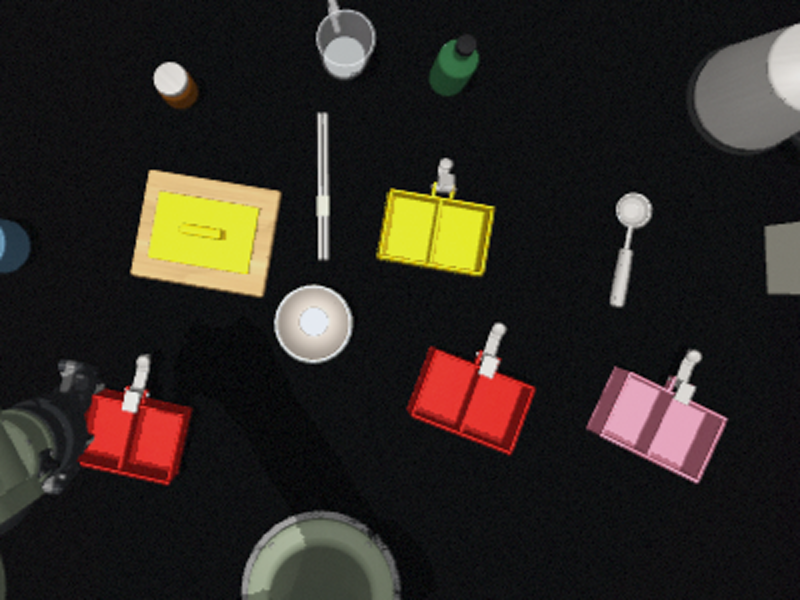

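The lid lies flat in the middle of the board, with corners at about (249,273) and (260,208) in the top crop, against (248,274) and (260,207) predicted. The latch is still tipped open and the other things stand where they were. I'll hand the job in.

```bash
python3 -c "
from plant import *
print(job_done())"
```

```text
the job is handed in; nothing more can be done
None
```

The yellow bento's latch is open and its lid lies flat, right way up, in the middle of the wooden board. I handed the job in at about 23 s; no verdict is reported.

- **Latch:** The fingertip met the stud at about z = 63–64 mm. I pressed it down until the force rose to 10.9 N with almost no further travel, at z = 35.7 mm. That is about 28 mm of travel, against 29 mm expected. The side view then matched the predicted open hook and stud positions.
- **Lid:** I gripped it by the bar and lifted it level. Lowering it onto the board, z stopped at 35.8 mm as expected and the force rose to about 5 N, so it was resting before I let go.
- **Last pictures:** The lid's corners are within about 1 mm of where I meant them. The latch is still open, the bystanders look unmoved by eye, and the gripper is in the air touching nothing.

**Checks that disagreed:**
- **Box yaw:** The side view alone put it at −0.145 rad, against −0.187 from the top view. I used the top view because its predicted corners and stud matched the pictures.
- **Board position:** The two views' fits differed by 2–3 mm, so the centring on the board is only known to about that.
- **Force while pressing:** The vertical force stayed mostly at 0.7–3 N while the latch moved, a little under the 3–8 N given.

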